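Close the rivet tins and stack them

ROBOT

A 7-joint arm with a two-finger parallel gripper is mounted at the origin on the work surface. World frame = base frame: x ahead of the robot, y to its left, z up, the work surface at z = 0. Lengths are in m, angles in rad, forces in N, time in s.
With the tool pointing down it reaches from about 0.4 to 0.875 m from the base axis. Payload 6.5 kg.
Tool frame: the origin (TCP) lies at the very end of the fingers, on their centre line; the grasp point (between the pads) lies 19 mm behind it; z points along the fingers, x is the direction in which the jaws open and shut, and the axes are right-handed (so a half turn about z gives the same grasp; the last joint's range is limited). The gripper opens to 85 mm and grips with 20 to 120 N. Pads are 22 mm wide; open, the fingers measure 114 mm over their backs; the gripper's body (76 mm by 85 mm) begins 54 mm behind the grasp point. The pads swing forward as they close: fully open they stand 13 mm farther back than shut.
Start: joints at [1.157, 0.536, -0.004, 1.538, 0.003, 1.067, -0.071], TCP at [0.222, -0.611, 0.231] pointing down, gripper open.
Joint ranges: [-2.7, 2.7], [-0.37, 2.16], [-1.27, 1.26], [0.24, 2.4], [-1.31, 4.45], [0.19, 1.91], [-2.76, 2.76]. Speed limits (rad/s): [2.39, 2.39, 3.14, 3.14, 3.14, 3.14, 3.14].

INTERFACE

Orientations are given as [roll, pitch, yaw] about the fixed x, y, z axes, in that order (R = Rz(yaw) Ry(pitch) Rx(roll)).
In Python, from cell import ctrl gives the robot as it stands.
- The arm moves only by the shell command python3 -m crank 'ROWS' [OPENING]. ROWS is JSON, a list that holds one entry, the list of rows, each a list of 4 numbers: the shift along the tool's x, y, z in m, then the turn about the tool's z in degrees. A call has 1 to 8 rows; each row is the pose to reach, as a shift and turn from the pose commanded when the call began, along the tool's axes at that moment; what a row does not reach only later rows make up. A row lasts 1/10 s, in which the tool goes at most 50 mm and 8.59 degrees, less where a joint would pass 70% of its speed; a pose out of reach is approached as far as the arm can. A call with a gripper value outside its range is refused whole. OPENING is the finger opening in m, from 0 to 0.0854, set as the call begins (- or left out, the last holds). The fingers move at their own pace and stop on an object; the grip force is fixed at half the most. Time passes only in rows, so rows that repeat a pose let the fingers close. It gives the time, the measured TCP pose, the force and the opening at its end, in the units of the state.
- ctrl.observe(): the state, without advancing time (a new reading comes with each control period).
- ctrl.capture(name): name is "scene" or "top" or "wrist"; returns a dict with "frame" (420x560x3 uint8, red, green, blue), "depth" (420x560 float32, m along the optical axis (not along the pixel's ray), 0 where there is no reading), "fx", "fy", "cx", "cy" (pixels), "distortion" ([k1, k2, p1, p2, k3] as OpenCV has them; the pictures are not rectified), "position" and "rotation" of the camera in the world; the wrist camera has in their place "mount" (4x4, takes a point from camera to tool coordinates, whose origin is the TCP and whose axes are the tool frame's). Camera axes: x right, y up, looking along -z (the intrinsics and any distortion apply to the point x, -y, -z); pixel columns grow to the right and rows downward; lengths in m; the calibration is good to about 2 mm. A picture is of the moment at which its call begins: read the wrist's pose just before it.
- ctrl.hand_in(): hands the job in, once; it reports no verdict.
The state is a dict: "t": time; "qpos": joint angles; "qd": joint speeds; "effort": joint torques, N m; "ee_pos": TCP position; "tool_rot": TCP orientation; "force": force on the tool from outside, world axes, zero at the start; "ft_torque": the same for the moment, N m; "finger_gap": opening from 0.0 (shut) to 1.0 (fully open).
Only numpy, scipy, OpenCV 4.12 (cv2) and the standard library are available. Lean on these libraries where they do the work, as an engineer would, in place of code of your own. Each camera call takes 0.05 s, during which the arm holds its last target. There are 200 camera calls.

TASK

Tidy up the two open rivet tins on the chasing bench: close each with the lid that fits it, seated fully down and level all round, and have the closed round tin standing upright in the middle of the square tin's lid, with the square tin standing on the bench. Never tip a tin over, or the rivets spill, and leave the odd oversized round lid, the hammer and the punch stand where they are.

Things in the scene. Friction and masses are not known exactly. Their poses are not given: they have to be found in the camera images.
- square_tin: Open square tin of bare metal, full of copper rivets, about 0.45 kg, loose. Body 62 x 62 mm, 34 mm high; on it a square neck 51 x 51 mm, 11 mm high, leaning in to 49 mm at the top. The lid goes over the neck and its edge rests on the flat shoulder 34 mm above the bottom. Origin: centre of the underside; z up, x and y parallel to the sides.
- round_tin: Open round tin of bare metal, full of copper rivets, about 0.25 kg, loose. Body 50 mm across, 30 mm high; on it a neck 40 mm across, 11 mm high, tapering to 37 mm. The lid goes over the neck, its edge resting on the flat shoulder 30 mm above the bottom. Closed: 46 mm high; the body is 2 mm wider than the lid, so hold it by the body. Origin: centre of the underside; z up.
- square_lid: Lid of the square tin: flat square cap of bare metal, 60 x 60 mm, 16 mm high, open below (inside 56 x 56 mm, 13 mm deep, wall 2 mm), no knob, about 50 g; lies open side down on the bench. Closed, the square tin is 50 mm high. Origin: centre of its lower edge plane; z up, x and y parallel to the sides.
- round_lid: Lid of the round tin: the smaller of the two flat round caps of bare metal, 48 mm in diameter, 16 mm high, open below (inside 44 mm, 13 mm deep, wall 2 mm), no knob, about 35 g; lies open side down on the bench. Origin: centre of its lower edge plane; z up.
- spare_lid: Odd lid that fits neither tin: the larger flat round cap, 64 mm in diameter, 16 mm high, bare metal, lying open side down among the other lids. To be left alone. Origin: centre of its lower edge plane.
- hammer: Chasing hammer, about 260 mm long, wooden handle, lying on the bench to the robot's right. To be left alone. Lies along its own x, handle to -x.
- punch_stand: Wooden block 80 x 80 x 50 mm with eight steel punches standing up to 145 mm high, on the robot's left. To be left alone. Origin: centre of its underside.
There are look-alikes about, which are no part of the job. Leave any green look-alike of the round_tin alone. Leave any blue look-alike of the square_lid alone.

How it is judged:
At the end, for the whole second after the job is handed in: Each lid fully down on its own tin (2.5 mm), level (0.07 rad) and centred (6 mm); round tin upright (0.07 rad) on the square tin's lid, within 10 mm of its middle; square tin upright on the bench; all at rest; spare lid, hammer and punch stand within 30 mm of their starts (z of square_lid in the frame of square_tin between 0.0315 and 0.0365 m and horizontal distance between square_lid and square_tin below 0.006 m and angle between the z axis of square_lid and the z axis of square_tin, either way round below 0.07 rad and z of round_lid in the frame of round_tin between 0.0275 and 0.0325 m and horizontal distance between round_lid and round_tin below 0.006 m and angle between the z axis of round_lid and the z axis of round_tin, either way round below 0.07 rad and z of round_tin in the frame of square_tin between 0.046 and 0.054 m and horizontal distance between round_tin and square_lid below 0.01 m and angle between each of round_tin, square_tin's own z axis and vertical below 0.07 rad and height (world z) of square_tin between -0.005 and 0.005 m and linear speed of each of round_tin, square_tin, round_lid, square_lid below 0.02 m/s and distance of each of spare_lid, hammer, punch_stand from where it was at the start of the episode below 0.03 m); the robot touches nothing.
It fails at once if a tin tipped over (leaning more than 0.6 rad) (angle between any of round_tin, square_tin's own z axis and vertical above 0.6 rad).
It fails at once if the spare lid, the hammer or the punch stand displaced by more than 30 mm (distance of any of spare_lid, hammer, punch_stand from where it was at the start of the episode above 0.03 m).
It also fails if it takes over 64 s, if anything falls off the work surface, if the arm or the gripper's body presses on something with over 40 N, if the wrist force passes 120 N, or if a joint passes its speed limit or range.

## Working session

There is one attempt and no reset: what is moved stays moved. The work goes in short steps, Python scripts to look and compute and a shell command to move; the robot and the scene stay as the last step left them, time stands still between calls to the robot, and variables do not carry over. Pictures are saved under pics/ and viewed, about 8 in all and at most 12, crops included, and the job is handed in when it is done.

```bash
ls; mkdir -p pics; cat > h.py <<'E'
import numpy as np, cv2
from cell import ctrl
from scipy.spatial.transform import Rotation as R
def state():
    s=ctrl.observe(); return s
def cap(name):
    s=ctrl.observe(); c=ctrl.capture(name)
    if 'mount' in c:
        T=np.eye(4); rr=np.array(s['tool_rot'])
        T[:3,:3]=R.from_euler('xyz',rr).as_matrix() if rr.size==3 else (rr if rr.size==9 else R.from_quat(rr).as_matrix())
        T[:3,3]=s['ee_pos']; M=T@np.array(c['mount'])
    else:
        M=np.eye(4); r=np.array(c['rotation']); M[:3,:3]=r.reshape(3,3) if r.size==9 else R.from_euler('xyz',r).as_matrix(); M[:3,3]=c['position']
    c['M']=M; return c
def cloud(c):
    h,w=c['depth'].shape; K=np.array([[c['fx'],0,c['cx']],[0,c['fy'],c['cy']],[0,0,1.]])
    u,v=np.meshgrid(np.arange(w,dtype=float),np.arange(h,dtype=float))
    n=cv2.undistortPoints(np.stack([u.ravel(),v.ravel()],1)[:,None],K,np.array(c['distortion'],float))[:,0]
    d=c['depth'].ravel().astype(float)
    p=np.stack([n[:,0]*d,-n[:,1]*d,-d],1)
    P=p@c['M'][:3,:3].T+c['M'][:3,3]; P[d==0]=np.nan
    return P.reshape(h,w,3)
def save(c,f,crop=None,k=1):
    im=c['frame'][...,::-1]
    if crop: im=im[crop[1]:crop[3],crop[0]:crop[2]]
    cv2.imwrite('pics/'+f,cv2.resize(im,None,fx=k,fy=k,interpolation=cv2.INTER_CUBIC))
E
python3 - <<'E'
from h import *
print(state())
c=cap('top'); print({k:v for k,v in c.items() if k not in('frame','depth')})
P=cloud(c); np.save('top.npy',P); save(c,'top.png',k=1.4)
for (v,u) in [(50,50),(210,280),(380,500)]: print(P[v,u])
c=cap('scene'); save(c,'scene.png',k=1.4); np.save('scene.npy',cloud(c))
E
```

```text
pics
{'t': 0.0, 'qpos': array([ 1.15679081,  0.53716157, -0.00445048,  1.53886043,  0.00258972,
        1.06729654, -0.07119153]), 'qd': array([-1.75490891e-03,  2.04844066e-03, -1.21581484e-03, -8.16014626e-05,
       -1.21784916e-03, -1.37788391e-03, -7.68895783e-04]), 'effort': array([ 1.14124230e-04, -5.83411074e+01,  1.04857475e+00, -2.59101677e+01,
        1.22412562e-02,  9.66475782e-03,  9.69751511e-06]), 'ee_pos': array([ 0.22132281, -0.61049464,  0.2304209 ]), 'tool_rot': array([ 3.14148140e+00,  1.71652739e-03, -1.22290529e+00]), 'force': array([-0.11763115, -0.01494091,  0.6135392 ]), 'ft_torque': array([ 0.02077213, -0.03089881, -0.01179976]), 'finger_gap': 0.9979218547664701}
{'fx': 424.05132002710195, 'fy': 424.05132002710195, 'cx': 275.9192185798346, 'cy': 209.10829047834957, 'distortion': array([-0.12518777,  0.        ,  0.        ,  0.        ,  0.        ]), 'position': array([ 0.38492572, -0.03668583,  1.06419433]), 'rotation': array([ 0.15765857,  0.01038191, -1.57357902]), 'M': array([[-0.00278254,  0.98758925, -0.15703418,  0.38492572],
       [-0.99994224, -0.00437817, -0.00981602, -0.03668583],
       [-0.01038172,  0.15699779,  0.98754439,  1.06419433],
       [ 0.        ,  0.        ,  0.        ,  1.        ]])}
[ 1.02616424  0.63009294 -0.00162671]
[ 5.51864047e-01 -3.64678030e-02 -3.51766135e-04]
[ 0.1153599  -0.58948701  0.00213055]
```

View pics/top.png

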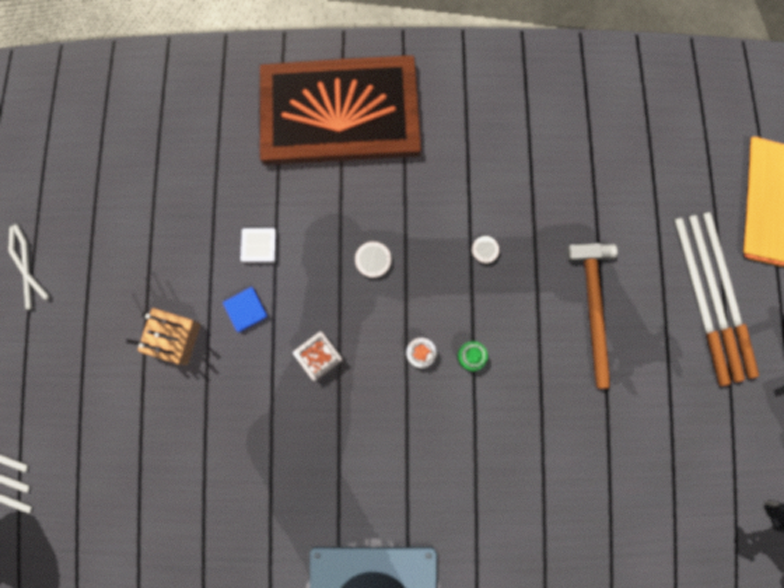

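View pics/scene.png

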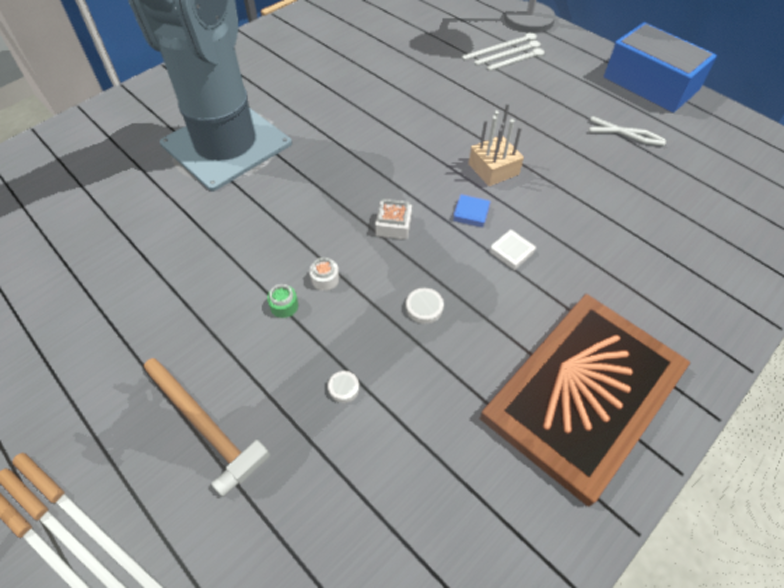

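The top view (784 px wide) shows the square lid at (258,245), square tin (317,356), round lid (485,250), round tin (421,353), spare lid (373,259), green look-alike (473,356) and blue one (245,310).

```bash
python3 - <<'E'
from h import *
P=np.load('top.npy'); S=np.load('scene.npy')
for n,(u,v) in dict(sqlid=(258,245),sqtin=(317,356),rlid=(485,250),rtin=(421,353),green=(473,356),spare=(373,259),blue=(245,310)).items():
    u,v=int(u/1.4),int(v/1.4); p0=np.nanmean(P[v-3:v+4,u-3:u+4].reshape(-1,3),0)
    for nm,Q in (('top',P),('scene',S)):
        q=Q.reshape(-1,3); q=q[(np.hypot(*(q[:,:2]-p0[:2]).T)<.052)]
        z=np.nanpercentile(q[q[:,2]>.007][:,2],90)
        t=q[(q[:,2]>.010)&(q[:,2]<.06)]; 
        tt=t[t[:,2]>z-.004]
        r=cv2.minAreaRect(t[:,:2].astype(np.float32)*1000)
        r2=cv2.minAreaRect(tt[:,:2].astype(np.float32)*1000)
        print(n,nm,'z',round(z,4),'all',np.round(r[0],1),np.round(r[1],1),round(r[2],1),'toplayer',np.round(r2[0],1),np.round(r2[1],1),round(r2[2],1),len(tt))
E
```

```text
sqlid top z 0.019 all [641.  209.5] [59.4 62.4] 0.2 toplayer [640.7 209.1] [61.2 59. ] 89.4 411
sqlid scene z 0.0175 all [643.4 208.2] [62.2 65.2] 0.3 toplayer [643.4 207.3] [63.8 62.1] 89.8 412
sqtin top z 0.0431 all [439.5  94.4] [62.2 61. ] 36.6 toplayer [440.2  95.6] [54.1 51.5] 38.5 166
sqtin scene z 0.0427 all [442.  94.] [62.3 64.5] 36.9 toplayer [442.   95.1] [50.9 55.2] 37.7 125
rlid top z 0.0186 all [ 630.5 -205.1] [45.4 48. ] 44.6 toplayer [ 630.9 -204.8] [46.2 46.1] 82.2 234
rlid scene z 0.0185 all [ 632.6 -205.2] [47.6 46.8] 88.9 toplayer [ 632.3 -205.3] [44.4 47.8] 47.6 325
rtin top z 0.0389 all [444.2 -84.2] [46.4 48.5] 44.9 toplayer [443.9 -85.1] [38.8 37.6] 73.6 85
rtin scene z 0.04 all [448.  -86.1] [48.1 45.8] 45.8 toplayer [446.1 -84.1] [34.8 38.9] 49.0 83
green top z 0.04 all [ 439.4 -175.1] [49.  46.5] 89.4 toplayer [ 438.8 -174.7] [36.3 36.4] 0.3 85
green scene z 0.04 all [ 442.  -176.7] [48.9 45. ] 55.5 toplayer [ 439.9 -175.4] [36.1 37.4] 51.5 93
spare top z 0.0188 all [613.5  -1.3] [60.9 62.4] 90.0 toplayer [613.5  -1.3] [62.4 60.8] 0.1 389
spare scene z 0.019 all [ 6.16e+02 -6.00e-01] [61.1 62.5] 44.4 toplayer [ 6.16e+02 -6.00e-01] [61.1 62.5] 44.4 431
blue top z 0.0192 all [523.3 229.7] [60.6 60.3] 28.0 toplayer [523.3 230.1] [59.2 60. ] 27.1 406
blue scene z 0.0177 all [525.4 228.7] [58.2 63.7] 28.5 toplayer [525.8 228.6] [57.9 63.9] 29.4 320
```

```bash
cat > go.py <<'E'
import sys; from h import *
s=state(); x,y,z,w=map(float,sys.argv[1:5]); Rm=R.from_euler('xyz',s['tool_rot']).as_matrix()
d=Rm.T@(np.array([x,y,z])-s['ee_pos']); yaw=np.degrees(s['tool_rot'][2])
print('at',np.round(s['ee_pos'],4),'rpy',np.round(np.degrees(s['tool_rot']),2),'gap',round(s['finger_gap'],3),'F',np.round(s['force'],1),'t',s['t'])
print('shift',np.round(d,4),'turn',round(-((w-yaw+180)%360-180),2))
E
python3 go.py 0.58 -0.205 0.22 0
```

```text
at [ 0.2213 -0.6106  0.2305] rpy [ 1.7999e+02  9.0000e-02 -7.0070e+01] gap 1.001 F [0.5 0.1 0. ] t 0.1
shift [-0.259  -0.4754  0.0109] turn -70.07
```

```bash
python3 - <<'E'
from h import *
c=ctrl.capture('wrist'); print(np.round(c['mount'],4), c['fx'],c['cx'],c['cy'],c['distortion'])
E
```

```text
[[ 1.000e+00 -1.000e-04  1.000e-04 -5.000e-04]
 [-0.000e+00 -9.466e-01 -3.223e-01 -8.300e-02]
 [ 1.000e-04  3.223e-01 -9.466e-01 -1.421e-01]
 [ 0.000e+00  0.000e+00  0.000e+00  1.000e+00]] 364.7572840795629 281.33440659074586 201.12709365238192 [-0.05893391  0.          0.          0.          0.        ]
```

```bash
python3 -m crank '[[[-0.24,-0.52,0,-70],[-0.24,-0.52,0,-70],[-0.24,-0.52,0,-70],[-0.24,-0.52,0,-70],[-0.24,-0.52,0,-70],[-0.24,-0.52,0,-70],[-0.24,-0.52,0,-70],[-0.24,-0.52,0,-70]]]' ; python3 go.py .6315 -.205 .12 0
```

```text
t: 0.95
ee_pos: [0.5068, -0.3281, 0.2312]
tool_rot: [3.141, 0.0, -0.017]
force: [0.4, -1.2, 0.1]
finger_gap: 1.002
at [ 0.5068 -0.3281  0.2312] rpy [ 1.7999e+02  1.0000e-02 -9.7000e-01] gap 1.002 F [ 0.4 -1.2  0.1] t 0.95
shift [ 0.1226 -0.1252  0.1112] turn -0.97
```

```bash
python3 -m crank '[[[0.123,-0.125,0.05,-1],[0.123,-0.125,0.08,-1],[0.123,-0.125,0.111,-1],[0.123,-0.125,0.111,-1],[0.123,-0.125,0.111,-1],[0.123,-0.125,0.111,-1],[0.123,-0.125,0.111,-1]]]' 
cat > look.py <<'E'
import sys; from h import *
f,x,y,zmin=sys.argv[1],*map(float,sys.argv[2:5])
s=state(); c=cap('wrist'); q=cloud(c).reshape(-1,3)
q=q[np.hypot(q[:,0]-x,q[:,1]-y)<.05]; q=q[(q[:,2]>zmin)&(q[:,2]<.08)]
r=cv2.minAreaRect(q[:,:2].astype(np.float32)*1000); print('ee',np.round(s['ee_pos'],4),'z90',np.nanpercentile(q[:,2],90),'rect',np.round(r[0],1),np.round(r[1],1),round(r[2],1),'circ',cv2.minEnclosingCircle(q[:,:2].astype(np.float32)*1000),len(q))
if f!='-': save(c,f,k=1.2)
E
python3 look.py rl.png .6315 -.205 .011;  python3 go.py .6315 -.205 .003 0
```

```text
t: 1.65
ee_pos: [0.6312, -0.2094, 0.1209]
tool_rot: [3.14, 0.0, -0.007]
force: [0.6, -0.1, -0.1]
finger_gap: 1.001
ee [ 0.6312 -0.2094  0.1209] z90 0.016785008421483835 rect [ 632.1 -205. ] [47.5 46.9] 84.4 circ ((632.3734741210938, -205.04893493652344), 24.17038345336914) 3350
at [ 0.6313 -0.2101  0.1215] rpy [ 1.7989e+02 -5.0000e-02 -4.6000e-01] gap 1.003 F [0.2 0.2 1.3] t 1.7
shift [ 0.     -0.0053  0.1185] turn -0.46
```

View pics/rl.png

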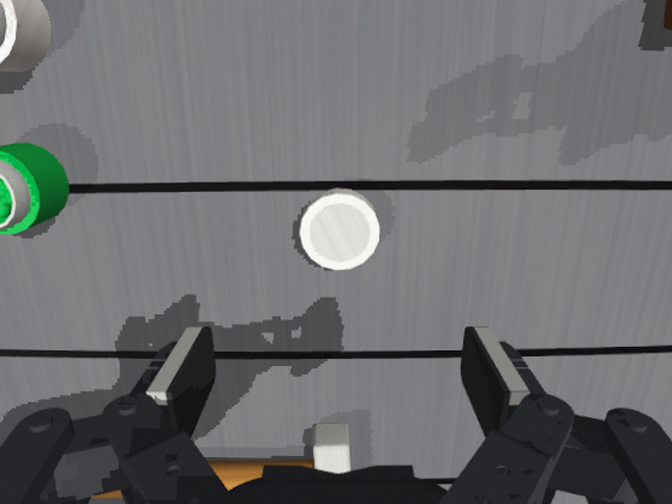

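```bash
python3 -m crank '[[[0.001,-0.005,0.05,0],[0.001,-0.005,0.09,0],[0.001,-0.005,0.112,0],[0.001,-0.005,0.12,0],[0.001,-0.005,0.122,0],[0.001,-0.005,0.122,0],[0.001,-0.005,0.122,0],[0.001,-0.005,0.122,0]]]' 0.07;  python3 go.py .632 -.205 -.001 0
```

```text
t: 2.5
ee_pos: [0.6337, -0.203, -0.0002]
tool_rot: [3.141, -0.002, -0.006]
force: [0.3, 0.3, -0.1]
finger_gap: 0.821
at [ 6.337e-01 -2.030e-01 -2.000e-04] rpy [ 1.7996e+02 -1.3000e-01 -3.3000e-01] gap 0.821 F [ 0.3  0.3 -0.1] t 2.5
shift [-0.0017  0.002   0.0008] turn -0.33
```

```bash
python3 -m crank '[[[-0.0015,0.002,0,0],[-0.0015,0.002,0,0],[-0.0015,0.002,0,0],[-0.0015,0.002,0,0],[-0.0015,0.002,0,0],[-0.0015,0.002,0,0],[-0.0015,0.002,0,0],[-0.0015,0.002,0,0]]]' 0.03;  python3 go.py .632 -.205 -.001 0
```

```text
t: 3.3
ee_pos: [0.6314, -0.2052, -0.0006]
tool_rot: [3.141, -0.0, -0.006]
force: [-2.0, -0.8, 7.5]
finger_gap: 0.535
at [ 6.314e-01 -2.052e-01 -6.000e-04] rpy [ 1.7994e+02 -2.0000e-02 -3.4000e-01] gap 0.535 F [-2.  -0.8  7.5] t 3.3
shift [ 0.0006 -0.0002  0.0004] turn -0.34
```

```bash
python3 -m crank '[[[0,0,0,0],[0,0,-0.03,0],[0,0,-0.07,0],[-0.03,-0.02,-0.11,0],[-0.07,-0.04,-0.12,0],[-0.11,-0.06,-0.12,0],[-0.15,-0.08,-0.12,0],[-0.186,-0.085,-0.12,0]]]' 0.0;  python3 go.py .445 -.085 .12 0
```

```text
t: 4.1
ee_pos: [0.4436, -0.1164, 0.1186]
tool_rot: [-3.141, 0.0, -0.003]
force: [-0.1, -0.2, 0.0]
finger_gap: 0.531
at [ 0.4436 -0.1164  0.1186] rpy [-1.7998e+02  1.0000e-02 -1.6000e-01] gap 0.531 F [-0.1 -0.2  0. ] t 4.1
shift [ 0.0013 -0.0314 -0.0014] turn -0.16
```

```bash
python3 look.py rt.png .445 -.085 .02; python3 look.py - .445 -.085 .034; python3 go.py .445 -.085 .12 0
```

```text
ee [ 0.4436 -0.1164  0.1186] z90 0.03974680791341496 rect [445.2 -84.8] [49.3 49.5] 83.6 circ ((445.41839599609375, -84.9731674194336), 25.126873016357422) 4582
ee [ 0.4361 -0.1168  0.1173] z90 0.040817278749988 rect [445.1 -84.2] [38.1 38.2] 59.1 circ ((445.3172912597656, -84.80661010742188), 19.805776596069336) 1204
at [ 0.4396 -0.1179  0.1177] rpy [179.97   0.37  -0.27] gap 0.538 F [ 1.  -1.6  1. ] t 4.2
shift [ 0.0052 -0.0329 -0.0023] turn -0.27
```

View pics/rt.png

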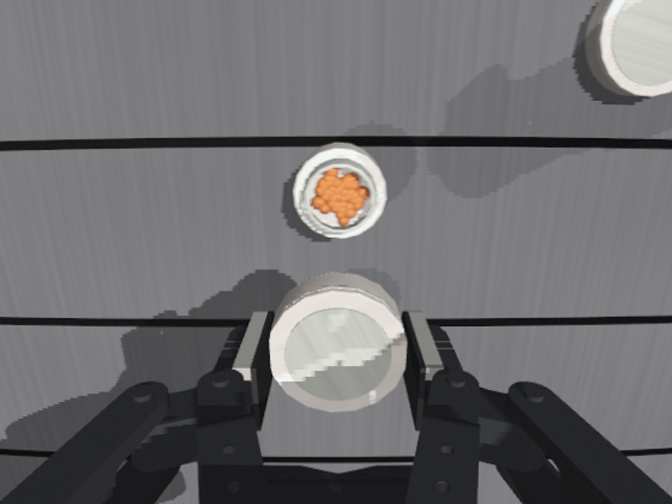

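```bash
python3 -m crank '[[[0.003,-0.015,0,0],[0.003,-0.032,0,0],[0.003,-0.032,0.02,0],[0.003,-0.032,0.04,0],[0.003,-0.032,0.05,0],[0.003,-0.032,0.05,0],[0.003,-0.032,0.05,0],[0.003,-0.032,0.05,0]]]';  python3 go.py .4453 -.0848 .0295 0
python3 - <<'E'
from h import *
import time
s=state();c=cap('wrist');q=cloud(c).reshape(-1,3); e=s['ee_pos']
q=q[np.hypot(*(q[:,:2]-e[:2]).T)<.05]; z=e[2]+.016
q=q[abs(q[:,2]-z)<.003]; g=q[abs(q[:,0]-e[0])<.022]
print(len(g), g[:,1].min(),g[:,1].max(),(g[:,1].min()+g[:,1].max())/2, g[:,2].mean()-e[2], e)
save(c,'hover.png')
E
python3 go.py .4453 -.0848 .0295 0
```

```text
t: 5.0
ee_pos: [0.4496, -0.0867, 0.069]
tool_rot: [3.141, -0.001, -0.006]
force: [-1.5, -0.3, -0.6]
finger_gap: 0.537
at [ 0.4496 -0.0867  0.069 ] rpy [ 1.7999e+02 -8.0000e-02 -3.3000e-01] gap 0.537 F [-1.5 -0.3 -0.6] t 5.0
shift [-0.0043 -0.0019  0.0395] turn -0.33
9298 -0.11026687721756731 -0.06223456248612313 -0.08625071985184522 0.016362093107425882 [ 0.44957816 -0.08673375  0.0690213 ]
at [ 0.4495 -0.0867  0.069 ] rpy [ 1.7998e+02 -8.0000e-02 -3.3000e-01] gap 0.531 F [ 0.7  0.3 -0.9] t 5.05
shift [-0.0043 -0.0019  0.0395] turn -0.33
```

```bash
python3 -m crank '[[[-0.0043,-0.0014,0,0],[-0.0043,-0.0014,0.01,0],[-0.0043,-0.0014,0.018,0],[-0.0043,-0.0014,0.025,0],[-0.0043,-0.0014,0.03,0],[-0.0043,-0.0014,0.035,0],[-0.0043,-0.0014,0.038,0],[-0.0043,-0.0014,0.038,0]]]';  python3 go.py .4453 -.0853 .0295 0
```

```text
t: 5.85
ee_pos: [0.4443, -0.085, 0.0299]
tool_rot: [-3.141, 0.001, -0.005]
force: [-0.8, 0.7, -0.4]
finger_gap: 0.532
at [ 0.4443 -0.085   0.0299] rpy [-1.7999e+02  4.0000e-02 -3.1000e-01] gap 0.532 F [-0.8  0.7 -0.4] t 5.85
shift [0.001  0.0003 0.0004] turn -0.31
```

```bash
python3 -m crank '[[[0,0,0.001,0],[0,0,0.002,0],[0,0,0.002,0]]]'; python3 -m crank '[[[0,0,0.001,0],[0,0,0.001,0],[0,0,0.001,0],[0,0,0.001,0],[0,0,-0.01,0],[0,0,-0.04,0],[0,0,-0.08,0],[0,0.03,-0.09,0]]]' 0.07; python3 -m crank '[[[0,0.003,0,0],[0,0.003,0,0],[0,0.003,0,0]]]'; python3 look.py rt2.png .445 -.085 .034;python3 look.py - .445 -.085 .042
```

```text
t: 6.15
ee_pos: [0.4447, -0.0851, 0.0292]
tool_rot: [3.141, -0.0, -0.005]
force: [-2.8, -0.2, 12.8]
finger_gap: 0.537
t: 6.95
ee_pos: [0.4471, -0.1121, 0.1224]
tool_rot: [-3.141, -0.006, 0.001]
force: [1.2, -0.5, -0.3]
finger_gap: 0.816
t: 7.25
ee_pos: [0.4438, -0.1174, 0.118]
tool_rot: [-3.141, 0.001, -0.005]
force: [-0.6, -0.6, 0.2]
finger_gap: 0.821
ee [ 0.4438 -0.1174  0.118 ] z90 0.046770110684001 rect [444.6 -85. ] [47.7 47.1] 85.0 circ ((444.55194091796875, -84.8125), 24.09457015991211) 4850
ee [ 0.4438 -0.1171  0.1179] z90 0.046767671253399236 rect [444.5 -85. ] [47.3 47.2] 61.6 circ ((444.7456359863281, -84.92669677734375), 23.950733184814453) 4747
```

View pics/rt2.png

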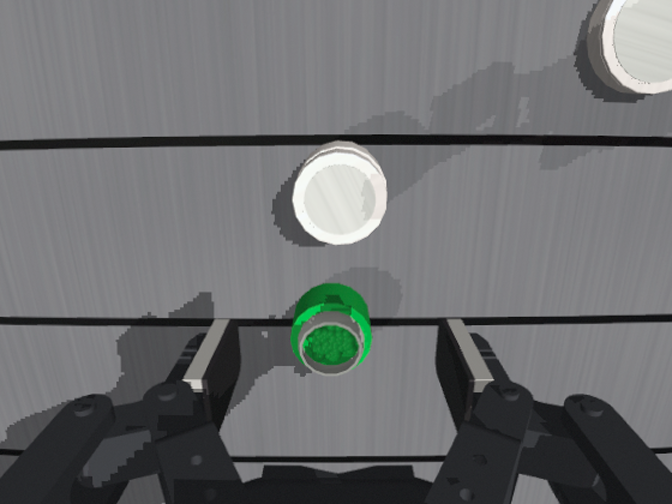

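```bash
python3 -m crank '[[[0.03,-0.04,0,0],[0.06,-0.08,0,0],[0.09,-0.12,0,0],[0.12,-0.16,0,0],[0.15,-0.2,0,0],[0.17,-0.24,0,0],[0.19,-0.28,0,0],[0.197,-0.295,0,0]]]' 0.0854; python3 -m crank '[[[0,0,0,0],[0,0,0,0],[0,0,0,0]]]';python3 look.py sl.png .642 .209 .011; python3 go.py .642 .209 -.001 0
```

```text
t: 8.15
ee_pos: [0.6427, 0.1832, 0.1176]
tool_rot: [-3.138, 0.001, 0.001]
force: [0.0, 0.2, 0.3]
finger_gap: 0.999
t: 8.45
ee_pos: [0.6424, 0.1739, 0.1177]
tool_rot: [3.14, 0.001, -0.007]
force: [-0.8, -0.5, -0.5]
finger_gap: 1.001
ee [0.6424 0.1739 0.1177] z90 0.01667068760944353 rect [643.3 210. ] [60.7 60.4] 89.7 circ ((643.3081665039062, 210.4490509033203), 42.26298522949219) 7838
at [0.6426 0.1738 0.1179] rpy [ 1.7991e+02  5.0000e-02 -4.2000e-01] gap 0.999 F [ 0.3 -0.   0.3] t 8.5
shift [-0.0008 -0.0354  0.1189] turn -0.42
```

View pics/sl.png

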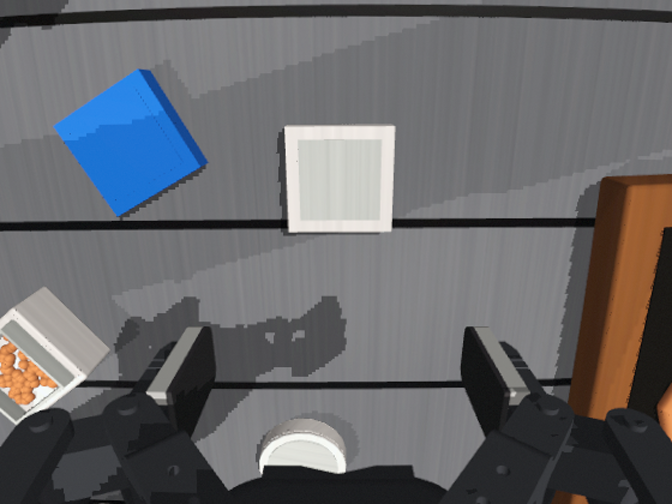

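```bash
python3 -m crank '[[[0.001,-0.036,0.03,0],[0.001,-0.036,0.06,0],[0.001,-0.036,0.09,0],[0.001,-0.036,0.105,0],[0.001,-0.036,0.114,0],[0.001,-0.036,0.118,0],[0.001,-0.036,0.118,0],[0.001,-0.036,0.118,0]]]' 0.08;  python3 go.py .6433 .21 0 -0.3
```

```text
t: 9.3
ee_pos: [0.6451, 0.212, 0.0016]
tool_rot: [-3.141, -0.002, -0.006]
force: [0.7, -0.3, -0.6]
finger_gap: 0.941
at [0.6451 0.212  0.0016] rpy [-1.7996e+02 -1.0000e-01 -3.4000e-01] gap 0.941 F [ 0.7 -0.3 -0.6] t 9.3
shift [-0.0018  0.002   0.0016] turn -0.04
```

```bash
python3 -m crank '[[[-0.002,0.002,0.0015,0],[-0.002,0.002,0.0015,0],[-0.002,0.002,0.0015,0],[-0.002,0.002,0.0015,0]]]'; python3 go.py .6433 .21 0 -0.3; python3 -m crank '[[[0,0,0,0],[0,0,0,0],[0,0,0,0],[0,0,0,0],[0,0,0,0],[0,0,0,0]]]' 0;  python3 go.py .6433 .21 0 -0.3
```

```text
t: 9.7
ee_pos: [0.6422, 0.2099, -0.001]
tool_rot: [-3.141, -0.0, -0.006]
force: [-0.0, 0.5, 0.9]
finger_gap: 0.938
at [ 0.6422  0.2099 -0.001 ] rpy [-1.7999e+02 -1.0000e-02 -3.2000e-01] gap 0.938 F [-0.   0.5  0.9] t 9.7
shift [ 0.0011 -0.0001 -0.001 ] turn -0.02
t: 10.3
ee_pos: [0.6427, 0.2101, -0.0006]
tool_rot: [-3.141, -0.001, -0.006]
force: [-0.3, 0.2, 5.3]
finger_gap: 0.684
at [ 6.427e-01  2.101e-01 -6.000e-04] rpy [-1.7997e+02 -6.0000e-02 -3.2000e-01] gap 0.684 F [-0.3  0.2  5.3] t 10.3
shift [ 0.0006  0.0001 -0.0006] turn -0.02
```

```bash
python3 -m crank '[[[0,0,-0.02,0],[0,0,-0.06,0],[-0.01,0.01,-0.1,-5],[-0.04,0.03,-0.12,-12],[-0.08,0.06,-0.12,-20],[-0.12,0.09,-0.12,-28],[-0.15,0.12,-0.12,-36],[-0.181,0.143,-0.12,-38]]]'; python3 -m crank '[[[-0.0,0.0,0,0],[0,0,0,0],[0,0,0,0]]]'; python3 look.py - .441 .095 .02; python3 look.py st.png .441 .095 .036; python3 go.py .441 .095 .12 37.5
python3 - <<'E'
from h import *
s=state();c=cap('wrist');q=cloud(c).reshape(-1,3); e=s['ee_pos']
Rm=R.from_euler('xyz',s['tool_rot']).as_matrix(); q=(q-e)@Rm
g=q[(abs(q[:,2]+.016)<.004)&(abs(q[:,0])<.026)&(abs(q[:,1])<.05)]
print('lid in tool',len(g),cv2.minAreaRect(g[:,:2].astype(np.float32)*1000),g[:,2].mean())
E
```

```text
t: 11.1
ee_pos: [0.4588, 0.0656, 0.1194]
tool_rot: [3.14, 0.001, 0.661]
force: [0.2, -0.3, -0.4]
finger_gap: 0.685
t: 11.4
ee_pos: [0.4617, 0.0686, 0.1196]
tool_rot: [3.141, -0.002, 0.658]
force: [-0.1, 0.0, -1.0]
finger_gap: 0.685
ee [0.4617 0.0686 0.1196] z90 0.043813583488564886 rect [439.9  96. ] [62.3 62.6] 37.1 circ ((439.66656494140625, 96.10505676269531), 42.95521545410156) 9355
ee [0.4617 0.0688 0.1194] z90 0.04468549564759261 rect [439.9  96.1] [51.4 51.8] 37.3 circ ((439.5918884277344, 96.4705810546875), 35.559669494628906) 4380
at [0.4615 0.0689 0.1192] rpy [ 1.7999e+02 -9.0000e-02  3.7730e+01] gap 0.679 F [-0.4  0.2 -1.8] t 11.5
shift [-0.0002 -0.0332 -0.0008] turn 0.23
lid in tool 17165 ((0.0005397796630859375, -0.2209644317626953), (62.06743240356445, 51.990478515625), 89.99713897705078) -0.01639452991415733
```

View pics/st.png

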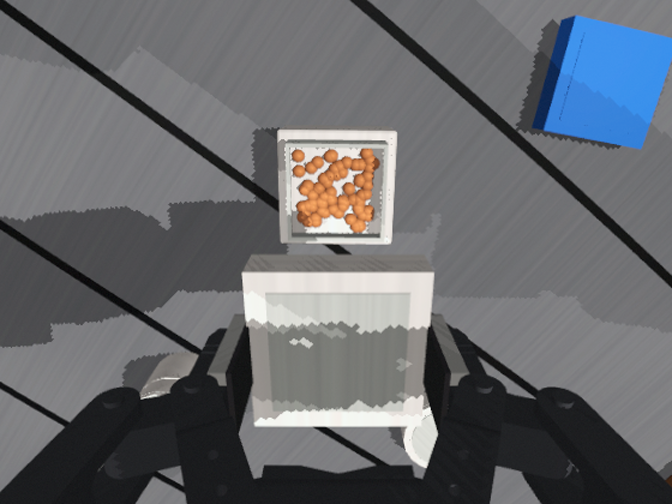

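```bash
python3 go.py .4399 .096 .07 37.2; python3 -m crank '[[[-0.001,-0.017,0,0.5],[-0.001,-0.035,0,0.5],[-0.001,-0.035,0.02,0.5],[-0.001,-0.035,0.04,0.5],[-0.001,-0.035,0.05,0.5],[-0.001,-0.035,0.05,0.5],[-0.001,-0.035,0.05,0.5],[-0.001,-0.035,0.05,0.5]]]'; python3 go.py .4399 .096 .0335 37.2
```

```text
at [0.4613 0.0688 0.119 ] rpy [-1.800e+02 -6.000e-02  3.774e+01] gap 0.684 F [-0.7 -0.3  0.4] t 11.55
shift [-0.0003 -0.0346  0.049 ] turn 0.54
t: 12.35
ee_pos: [0.4389, 0.0951, 0.0695]
tool_rot: [3.141, -0.001, 0.649]
force: [0.6, 0.2, 0.4]
finger_gap: 0.684
at [0.4389 0.0951 0.0695] rpy [ 1.7997e+02 -7.0000e-02  3.7180e+01] gap 0.684 F [0.6 0.2 0.4] t 12.35
shift [ 0.0013 -0.0001  0.036 ] turn -0.02
```

```bash
python3 -m crank '[[[0.0013,0,0,0],[0.0013,0,0.01,0],[0.0013,0,0.018,0],[0.0013,0,0.025,0],[0.0013,0,0.03,0],[0.0013,0,0.033,0],[0.0013,0,0.035,0],[0.0013,0,0.035,0]]]'; python3 go.py .4399 .096 .0335 37.2; python3 -m crank '[[[0,0,0.001,0],[0,0,0.0015,0],[0,0,0.0015,0]]]'
```

```text
t: 13.15
ee_pos: [0.4392, 0.0957, 0.0336]
tool_rot: [-3.142, 0.0, 0.649]
force: [0.2, 0.3, -0.7]
finger_gap: 0.687
at [0.4392 0.0957 0.0336] rpy [-1.800e+02  1.000e-02  3.719e+01] gap 0.687 F [ 0.2  0.3 -0.7] t 13.15
shift [0.0007 0.0002 0.0001] turn -0.01
t: 13.45
ee_pos: [0.4394, 0.0957, 0.0332]
tool_rot: [3.141, -0.0, 0.649]
force: [-2.6, -0.4, 13.4]
finger_gap: 0.686
```

```bash
python3 -m crank '[[[0,0,0,0],[0,0,0,0],[0,0,0,0],[0,0,0,0],[0,0,-0.01,0],[0,0,-0.04,0],[0,0.02,-0.08,0],[0,0.035,-0.09,0]]]' 0.08; python3 -m crank '[[[0,0,0,0],[0,0,0,0],[0,0,0,0]]]';python3 look.py - .44 .096 .036; python3 look.py st2.png .44 .096 .045
python3 - <<'E'
from h import *
q=cloud(cap('wrist')).reshape(-1,3); q=q[(np.hypot(q[:,0]-.44,q[:,1]-.096)<.026)]
A=np.c_[q[:,:2]-[.44,.096],np.ones(len(q))]; print('plane',np.linalg.lstsq(A,q[:,2],rcond=None)[0])
E
```

```text
t: 14.25
ee_pos: [0.4627, 0.068, 0.1261]
tool_rot: [3.139, -0.005, 0.65]
force: [0.8, 0.2, 0.2]
finger_gap: 0.936
t: 14.55
ee_pos: [0.459, 0.0683, 0.1215]
tool_rot: [-3.14, 0.002, 0.65]
force: [-0.6, 0.5, 0.5]
finger_gap: 0.937
ee [0.459  0.0683 0.1215] z90 0.05062352251461844 rect [439.3  96.1] [60.4 60.6] 37.2 circ ((439.28558349609375, 96.118408203125), 42.6395378112793) 10029
ee [0.4591 0.0684 0.1215] z90 0.050645057067333854 rect [439.3  96.2] [60.4 60.6] 37.3 circ ((439.4937438964844, 96.28797912597656), 42.477806091308594) 9895
plane [ 2.3668174  -2.72974316  0.08042863]
```

View pics/st2.png

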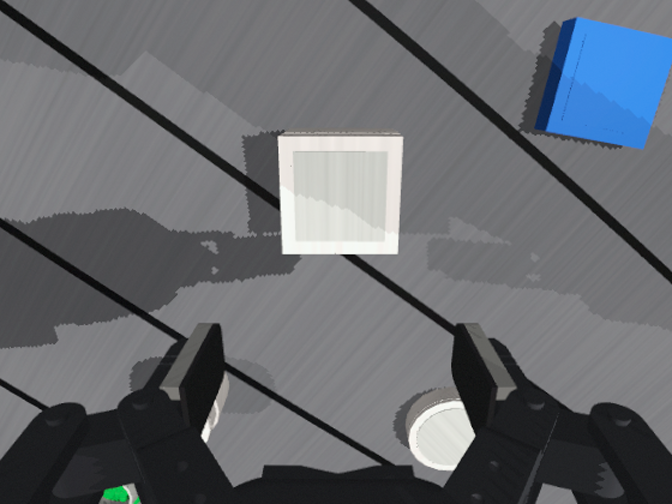

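```bash
python3 go.py .4445 -.117 .118 0
```

```text
at [0.4594 0.0684 0.1216] rpy [-1.7993e+02  8.0000e-02  3.7260e+01] gap 0.937 F [-0.2  0.4 -0.3] t 14.7
shift [-0.1241  0.1385  0.0036] turn 37.26
```

```bash
python3 go.py .4445 -.085 .1 0; python3 -m crank '[[[-0.03,0.03,0,8],[-0.06,0.06,0,16],[-0.08,0.09,0,24],[-0.1,0.11,0.01,32],[-0.1045,0.113,0.02,37],[-0.1045,0.113,0.02,37],[-0.1045,0.113,0.02,37],[-0.1045,0.113,0.02,37]]]' 0.075; python3 go.py .4445 -.085 .005 0
```

```text
at [0.4594 0.0684 0.1216] rpy [-1.7993e+02  8.0000e-02  3.7260e+01] gap 0.937 F [-0.2  0.4 -0.3] t 14.7
shift [-0.1047  0.1131  0.0216] turn 37.26
t: 15.5
ee_pos: [0.4458, -0.0841, 0.1026]
tool_rot: [-3.141, -0.0, 0.007]
force: [-0.5, 0.2, -0.4]
finger_gap: 0.88
at [ 0.4458 -0.0841  0.1026] rpy [-1.7997e+02 -2.0000e-02  4.1000e-01] gap 0.88 F [-0.5  0.2 -0.4] t 15.5
shift [-0.0014  0.001   0.0975] turn 0.41
```

```bash
python3 -m crank '[[[-0.0014,0.001,0.03,0],[-0.0014,0.001,0.06,0],[-0.0014,0.001,0.08,0],[-0.0014,0.001,0.09,0],[-0.0014,0.001,0.097,0],[-0.0014,0.001,0.097,0],[-0.0014,0.001,0.097,0]]]'; python3 go.py .4445 -.085 .005 0; python3 -m crank '[[[0,0,0,0],[0,0,0,0],[0,0,0,0],[0,0,0,0],[0,0,0,0],[0,0,0,0]]]' 0;  python3 go.py .4445 -.085 .005 0
```

```text
t: 16.2
ee_pos: [0.4447, -0.0863, 0.0059]
tool_rot: [3.141, -0.001, 0.004]
force: [0.5, -0.1, -0.1]
finger_gap: 0.88
at [ 0.4447 -0.0863  0.0059] rpy [ 1.7999e+02 -7.0000e-02  2.1000e-01] gap 0.88 F [ 0.5 -0.1 -0.1] t 16.2
shift [-0.0002 -0.0013  0.0009] turn 0.21
t: 16.8
ee_pos: [0.445, -0.0866, 0.0064]
tool_rot: [3.141, -0.002, 0.003]
force: [-1.0, 0.2, 10.5]
finger_gap: 0.567
at [ 0.445  -0.0866  0.0064] rpy [ 1.7997e+02 -1.1000e-01  1.8000e-01] gap 0.567 F [-1.   0.2 10.5] t 16.8
shift [-0.0005 -0.0016  0.0014] turn 0.18
```

```bash
python3 -m crank '[[[0,0,-0.01,0],[0,0,-0.03,0],[0,0,-0.06,0],[0,0,-0.085,0],[0,0,-0.1,0],[0,0,-0.105,0],[0,0,-0.105,0],[0,0,-0.105,0]]]'; python3 -m crank '[[[-0.001,-0.02,0,0],[-0.002,-0.05,0,0],[-0.003,-0.085,0,0],[-0.004,-0.12,0,0],[-0.005,-0.15,0,0],[-0.0057,-0.17,0,0],[-0.0057,-0.181,0,0],[-0.0057,-0.181,0,0]]]';  python3 -m crank '[[[0,0,0,0],[0,0,0,0],[0,0,0,0]]]'
python3 - <<'E'
from h import *
s=state();c=cap('wrist');q=cloud(c).reshape(-1,3); e=s['ee_pos']
Rm=R.from_euler('xyz',s['tool_rot']).as_matrix(); w=q; q=(q-e)@Rm
g=q[(q[:,2]<-.03)&(q[:,2]>-.05)&(abs(q[:,0])<.0235)&(abs(q[:,1])<.05)]
print('lid in tool',len(g),cv2.minAreaRect(g[:,:2].astype(np.float32)*1000),g[:,2].mean())
A=np.c_[g[:,:2],np.ones(len(g))]; print('plane',np.linalg.lstsq(A,g[:,2],rcond=None)[0])
save(c,'carry.png',k=1.2)
E
python3 go.py .4393 .0945 .057 0
```

```text
t: 17.6
ee_pos: [0.4433, -0.0864, 0.1097]
tool_rot: [-3.141, 0.001, 0.003]
force: [-0.0, 1.0, -2.8]
finger_gap: 0.567
t: 18.4
ee_pos: [0.4372, 0.0958, 0.1097]
tool_rot: [-3.141, 0.001, 0.006]
force: [1.3, -0.2, -3.7]
finger_gap: 0.567
t: 18.7
ee_pos: [0.4378, 0.0933, 0.1101]
tool_rot: [3.141, 0.0, 0.001]
force: [-0.6, -0.4, -3.0]
finger_gap: 0.563
lid in tool 13561 ((-0.07454299926757812, -1.1270027160644531), (46.92951965332031, 48.85313415527344), 0.7658889889717102) -0.03874499337757582
plane [ 0.00181253 -0.05473784 -0.03899747]
at [0.4378 0.0935 0.1102] rpy [1.7997e+02 1.0000e-02 8.0000e-02] gap 0.563 F [-0.2  0.9 -4. ] t 18.75
shift [ 0.0015 -0.001   0.0532] turn 0.08
```

View pics/carry.png

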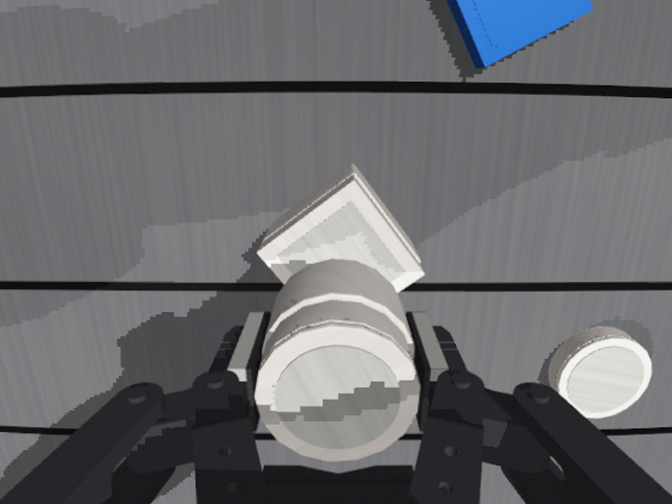

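```bash
python3 -m crank '[[[0.0015,-0.0015,0.01,0],[0.0015,-0.0015,0.02,0],[0.0015,-0.0015,0.03,0],[0.0015,-0.0015,0.038,0],[0.0015,-0.0015,0.044,0],[0.0015,-0.0015,0.048,0],[0.0015,-0.0015,0.05,0],[0.0015,-0.0015,0.05,0]]]'; python3 go.py .4393 .095 .0564 0
```

```text
t: 19.55
ee_pos: [0.4392, 0.0961, 0.0602]
tool_rot: [3.142, 0.0, 0.003]
force: [0.1, -0.2, -4.1]
finger_gap: 0.566
at [0.4392 0.0961 0.0602] rpy [1.8e+02 1.0e-02 1.9e-01] gap 0.566 F [ 0.1 -0.2 -4.1] t 19.55
shift [0.0001 0.0011 0.0038] turn 0.19
```

```bash
python3 -m crank '[[[0,0.001,0.001,0],[0,0.001,0.002,0],[0,0.001,0.003,0],[0,0.001,0.004,0],[0,0.001,0.0045,0],[0,0.001,0.0045,0]]]'; python3 go.py .4393 .095 .0564 0
```

```text
t: 20.15
ee_pos: [0.4394, 0.0951, 0.0565]
tool_rot: [3.141, -0.0, 0.003]
force: [-3.0, -0.9, 8.1]
finger_gap: 0.569
at [0.4394 0.0951 0.0565] rpy [ 1.7997e+02 -2.0000e-02  1.9000e-01] gap 0.569 F [-3.  -0.9  8.1] t 20.15
shift [-0.0001  0.0001  0.0001] turn 0.19
```

```bash
python3 -m crank '[[[0,0,0,0],[0,0,0,0],[0,0,0,0],[0,0,0,0],[0,0,-0.01,0],[0,0,-0.04,0],[0,0.0,-0.08,0],[0,0.035,-0.11,0]]]' 0.072; python3 -m crank '[[[0,0.02,-0.03,0],[0,0.02,-0.03,0],[0,0.02,-0.03,0],[0,0.02,-0.03,0]]]'
python3 - <<'E'
from h import *
c=cap('wrist');q0=cloud(c).reshape(-1,3); save(c,'fin.png',k=1.2)
for lo,hi,r in((.090,.105,.04),(.044,.056,.05)):
    q=q0[np.hypot(q0[:,0]-.4393,q0[:,1]-.096)<r]; q=q[(q[:,2]>lo)&(q[:,2]<hi)]
    b=cv2.minAreaRect(q[:,:2].astype(np.float32)*1000); print(b,np.median(q[:,2]))
    q=q[np.hypot(*(q[:,:2]-np.array(b[0])/1000).T)<(.021 if lo>.08 else .029)]; m=np.median(q[:,2]); q=q[abs(q[:,2]-m)<.003]
    A=np.c_[q[:,:2]-[.4393,.096],np.ones(len(q))]; print('plane',np.linalg.lstsq(A,q[:,2],rcond=None)[0])
c=cap('scene'); save(c,'scene2.png',crop=(200,100,420,300),k=3); P=cloud(c).reshape(-1,3); t=cap('top'); T=cloud(t).reshape(-1,3)
for Q in (P,T):
    q=Q[(np.hypot(Q[:,0]-.44,Q[:,1]-.096)<.05)&(Q[:,2]>.085)&(Q[:,2]<.11)]; print(len(q),q[:,2].mean(),cv2.minAreaRect(q[:,:2].astype(np.float32)*1000)); q=Q[(np.hypot(Q[:,0]-.614,Q[:,1])<.05)&(Q[:,2]>.01)]; print('spare',cv2.minAreaRect(q[:,:2].astype(np.float32)*1000))
E
python3 go.py .44 .06 .2 0
```

```text
t: 20.95
ee_pos: [0.4403, 0.0643, 0.1687]
tool_rot: [-3.138, -0.003, 0.011]
force: [1.1, -0.6, -0.5]
finger_gap: 0.847
t: 21.35
ee_pos: [0.4387, 0.0407, 0.1953]
tool_rot: [-3.141, 0.001, 0.004]
force: [0.7, -0.1, 0.1]
finger_gap: 0.843
((438.8385925292969, 96.08888244628906), (46.91191864013672, 47.51905822753906), 1.2448992729187012) 0.09581316646408028
plane [ 0.00160087 -0.0052443   0.09593798]
((439.29205322265625, 96.21556854248047), (60.410160064697266, 60.600528717041016), 37.169857025146484) 0.04949357764977441
plane [-0.00475913  0.00148782  0.04950141]
246 0.09493378972379536 ((440.5360107421875, 94.2906265258789), (46.566226959228516, 47.37802505493164), 88.54299926757812)
spare ((615.8554077148438, -0.6316413879394531), (60.88811111450195, 63.98320770263672), 43.90277862548828)
0 nan ((0.0, 0.0), (0.0, 0.0), 0.0)
spare ((613.5924682617188, -1.2772235870361328), (62.630287170410156, 60.8747444152832), 0.3115726709365845)
at [0.4387 0.0409 0.1949] rpy [-1.7998e+02  1.1000e-01  2.8000e-01] gap 0.843 F [-0.3 -0.7 -0.2] t 21.5
shift [ 0.0014 -0.0191 -0.005 ] turn 0.28<stdin>:10: RuntimeWarning: Mean of empty slice.
  ret = ret.dtype.type(ret / rcount)
```

View pics/scene2.png

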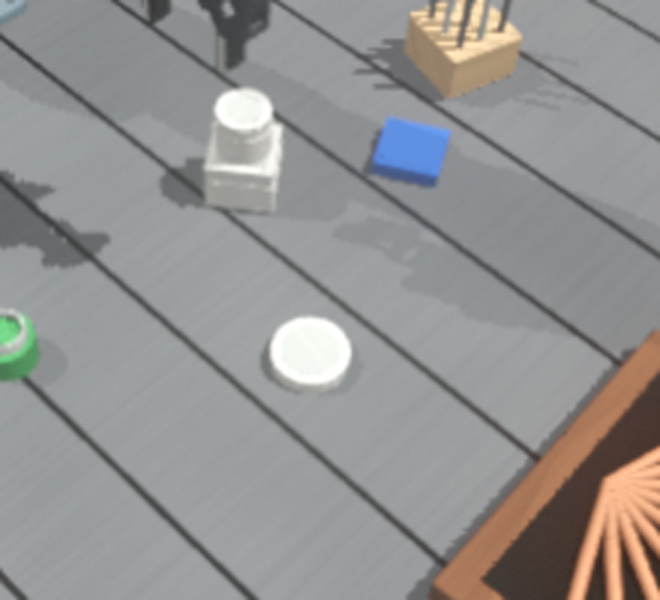

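The round tin, closed, stands upright on the closed square tin (at about (243,150)). Its top is at 95.8 mm (96 mm expected), level to 0.006 rad and centred to about 0.5 mm, and the gripper is clear.

```bash
python3 -c "
from cell import ctrl; print(ctrl.hand_in())"
```

```text
the job is handed in; nothing more can be done
None
```

Both tins are closed with their own lids, and the closed round tin stands on the middle of the square tin's lid. I handed the job in at about 21.5 s of the 64 s allowed; no verdict was reported.

**Stack:** The last wrist depth check put the top at 95.8 mm, where 96 mm is expected. Both lids were level to about 0.006 rad, and the round tin was about 0.5 mm off the middle of the square lid. The gripper was well clear.

**Left alone:** The spare lid measured the same position before and after. I did not re-measure the hammer, the punch stand or the look-alikes, but the arm only passed over or beside them.

**Checks that failed or disagreed:**
- The top camera gave no reading on the finished stack, probably because the arm blocked its view.
- The scene camera put the round tin about 2 mm from the wrist camera's figure, which is within calibration.
- Two earlier quick levelness fits gave meaningless slopes because they included gripper or side-wall points. I did not use them.

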